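# Make up two tiffin carriers by colour

## Robot

A 7-joint arm with a two-finger parallel gripper is mounted at the origin on the work surface. World frame = base frame: x ahead of the robot, y to its left, z up, the work surface at z = 0. Lengths are in m, angles in rad, forces in N, time in s.
With the tool pointing down it reaches from about 0.425 to 0.95 m from the base axis. Payload 4.7 kg.
Tool frame: the origin (TCP) lies midway between the tips of the shut fingers; the grasp point (between the pads) lies 19 mm behind it; z points along the fingers, y is the line along which they close (so a half turn about z gives the same grasp; the last joint's range is limited). The gripper opens to 85 mm and grips with 20 to 120 N. Pads are 22 mm wide; open, the fingers measure 114 mm over their backs; the gripper's body (76 mm by 85 mm) begins 54 mm behind the grasp point. The pads swing forward as they close: fully open they stand 13 mm farther back than shut.
Start: joints at [1.176, 0.469, -0.049, 1.532, 0.024, 1.141, -0.082], TCP at [0.241, -0.63, 0.231] pointing down, gripper open.
Joint ranges: [-2.59, 2.59], [-0.33, 1.99], [-1.39, 1.29], [0.1, 2.45], [-1.04, 4.18], [0.21, 1.99], [-2.66, 2.66]. Speed limits (rad/s): [2.57, 2.57, 3.14, 3.14, 3.14, 3.14, 3.14].

## Interface

Orientations are given as a unit quaternion [x, y, z, w].
In Python, from plant import get_state, cams, finish_job, nets gives the robot as it stands.
- The arm moves only by the tool drive_tool, never from a script. Its argument "deltas" is a list that holds one entry, the list of rows, each a list of 5 numbers: the opening, from 0 (shut) to 1 (fully open), then the shift along the tool's x, y, z each as a share of 100 mm, from -1 to 1, then the turn about the tool's z as a share of pi/2 rad, from -1 to 1. In form: [[[claw, x, y, z, roll], ...]]. A call has 1 to 8 rows; each row is the pose to reach, as a shift and turn from the pose commanded when the call began, along the tool's axes at that moment; what a row does not reach only later rows make up. A row lasts 1/12 s, in which the tool goes at most 41.7 mm and 7.16 degrees, less where a joint would pass 70% of its speed; a pose out of reach is approached as far as the arm can. A call with a number of a shift or a turn outside -1 to 1 is refused whole. A call with a gripper value outside its range is refused whole. The fingers move at their own pace and stop on an object; the grip force is fixed at half the most. Time passes only in rows, so rows that repeat a pose let the fingers close. It gives the time, the measured TCP pose, the force, the opening and the grip force at its end, in the units of the state.
- get_state(): the state, without advancing time (a new reading comes with each control period).
- cams.snapshot(name): name is "scene" or "top" or "wrist"; returns a dict with "image" (480x640x3 uint8, blue, green, red), "fovy" (degrees; the focal length in pixels is half the picture's height over the tangent of half this angle, whatever the lens; pixels are square), "cx", "cy" (the principal point, pixels), "k1" (the pictures are not rectified: a ray, as slopes to the right and down, at radius r is drawn at 1 + k1 r^2 times it, then the intrinsics apply), "R" (3x3) and "t" (3): a world point X has camera coordinates R X + t; the wrist camera has in their place "tool_from_camera" (4x4, takes a point from camera to tool coordinates, whose origin is the TCP and whose axes are the flange's). Camera axes: x right, y down, z forward; pixel columns grow to the right and rows downward; lengths in m; the calibration is good to about 2 mm. A picture is of the moment at which its call begins: read the wrist's pose just before it. There is no depth.
- finish_job(): hands the job in; it is judged then, once.
Trained networks look in the newest picture that a camera, given by its name, has taken for a name from the list of things; names that differ only in an ending like _2 or _b are one class to them, and where a whole thing is asked for, a point or a joint stands for the part that bears it (a point fixed in the world has none). Each returns a list of dicts, best first, with "conf" (0 to 1); they miss things now and then, are a little off and sometimes report something else, mostly with a low value. They report only what shows in the picture. A call takes as long as a camera call. They do not tell look-alikes from the thing itself.
- nets.spot_in(camera, target): "extent" ([centre column, centre row, width, height] in pixels, round what is visible of it).
- nets.tip_of(camera, target): "position" ([column, row] in pixels: a listed point, or the origin of a listed thing).
The state is a dict: "clock": time; "joint_pos": joint angles; "qd": joint speeds; "tau": joint torques, N m; "tcp_pos": TCP position; "eef_rot": TCP orientation; "ft_force": force on the tool from outside, world axes, zero at the start; "torque": the same for the moment, N m; "opening": finger opening in m; "grip_force": force on a finger pad.
Only numpy, scipy, OpenCV 4.12 (cv2) and the standard library are available. Lean on these libraries where they do the work, as an engineer would, in place of code of your own. Each camera call takes 0.05 s, during which the arm holds its last target. There are 200 camera calls.

## Task

Make up the two tiffin carriers on the bench: stand the wide red-lidded tier in the middle of the red base and the narrow red-lidded tier centred on top of it, and do the same with the blue-lidded tiers on the blue base. Keep the tiers upright all the time, and leave the mouthguard case, carabiner, grip ring and jar where they are.

Things in the scene. Friction and masses are not known exactly. Their poses are not given: they have to be found in the camera images.
- wide_red_center (a point): wide tiffin tier with a red lid: closed upright steel cylinder 62 mm in diameter, 50 mm tall in all (the top 10 mm is the red lid, fixed on, flat, with a small steel disc at its middle). About 0.25 kg, loose. The point is its centre, 25 mm above its underside; z is its upright axis
- narrow_red_center (a point): narrow tiffin tier with a red lid: like the wide one but 46 mm in diameter and 44 mm tall, about 0.16 kg, loose. The point is its centre, 22 mm above its underside; z is its upright axis
- base_red: red carrier base: flat red disc 92 mm in diameter with a steel inset 68 mm in diameter, flush; 12 mm thick and fixed to the bench. Origin at the centre of its underside, on the bench top (its flat top is 12 mm higher)
- wide_blue_center (a point): wide tiffin tier with a blue lid: closed upright steel cylinder 62 mm in diameter, 50 mm tall in all (the top 10 mm is the blue lid, fixed on, flat, with a small steel disc at its middle). About 0.25 kg, loose. The point is its centre, 25 mm above its underside; z is its upright axis
- narrow_blue_center (a point): narrow tiffin tier with a blue lid: like the wide one but 46 mm in diameter and 44 mm tall, about 0.16 kg, loose. The point is its centre, 22 mm above its underside; z is its upright axis
- base_blue: blue carrier base: flat blue disc 92 mm in diameter with a steel inset 68 mm in diameter, flush; 12 mm thick and fixed to the bench. Origin at the centre of its underside, on the bench top (its flat top is 12 mm higher)
- case: white mouthguard case, 62 x 80 x 26 mm, lying flat, loose; origin at the centre of its underside. To be left alone
- carabiner: aluminium carabiner, 92 x 58 mm and 10 mm thick, lying flat, loose; origin at its middle on the bench top, its length along its x. To be left alone
- grip_ring: red silicone grip ring, 76 mm outside, 44 mm hole, 24 mm high, lying flat, loose; origin at the centre of its underside. To be left alone
- jar: small glass jar with a steel cap, 56 mm in diameter, 65 mm tall, standing, loose; origin at the centre of its underside. To be left alone
Not all that is in view belongs to the job. What is shaped like the part that bears wide_blue_center but green, purple or yellow is not meant.

How it is judged:
At the end, for the whole second after the job is handed in: Each wide tier stands on the base of its colour, within 12 mm of its centre, and the narrow tier of that colour stands on that wide tier's lid, within 12 mm of its centre; all four upright (within 0.1 rad), at their stacked heights (within 4 mm), released and at rest (horizontal distance between wide_red_center and base_red below 0.012 m and height (world z) of wide_red_center between 0.033 and 0.041 m and horizontal distance between narrow_red_center and wide_red_center below 0.012 m and height (world z) of narrow_red_center between 0.08 and 0.088 m and horizontal distance between wide_blue_center and base_blue below 0.012 m and height (world z) of wide_blue_center between 0.033 and 0.041 m and horizontal distance between narrow_blue_center and wide_blue_center below 0.012 m and height (world z) of narrow_blue_center between 0.08 and 0.088 m and angle between each of wide_red_center, narrow_red_center, wide_blue_center, narrow_blue_center's own z axis and vertical below 0.1 rad and linear speed of each of wide_red, narrow_red, wide_blue, narrow_blue below 0.02 m/s); the robot touches nothing.
It fails at once if the case is moved by more than 25 mm (distance of case from where it was at the start of the episode above 0.025 m).
It fails at once if the carabiner is moved by more than 25 mm (distance of carabiner from where it was at the start of the episode above 0.025 m).
It fails at once if the grip ring is moved by more than 25 mm (distance of grip_ring from where it was at the start of the episode above 0.025 m).
It fails at once if the jar is moved by more than 25 mm (distance of jar from where it was at the start of the episode above 0.025 m).
It fails at once if a tier is tipped by more than 0.6 rad (angle between any of wide_red_center, narrow_red_center, wide_blue_center, narrow_blue_center's own z axis and vertical above 0.6 rad).
It also fails if it takes over 128 s, if anything falls off the work surface, if the arm or the gripper's body presses on something with over 40 N, if the wrist force passes 120 N, or if a joint passes its speed limit or range.

## Working session

There is one attempt and no reset: what is moved stays moved. The work goes in short steps, Python scripts to look and compute and a tool call to move; the robot and the scene stay as the last step left them, time stands still between calls to the robot, and variables do not carry over. Pictures are saved under pics/ and viewed, at most 14 in all, crops included, and the job is handed in when it is done.

Besides the shell and the picture viewer there is one more tool, called after ">>>" as name(argument=value, ...) on one line, values as JSON. drive_tool: Moves the arm, as the interface text tells. Its arguments: {"type":"object","properties":{"deltas":{"type":"array","items":{"type":"array","items":{"type":"array","items":{"type":"number"}}}}},"required":["deltas"]}

```bash
mkdir -p pics; cat > h.py <<'E'
import numpy as np, cv2
from plant import get_state, cams, finish_job, nets
from scipy.spatial.transform import Rotation as Ro
def ray(s,px):
    f=240/np.tan(np.radians(s["fovy"])/2)
    d=(np.array(px,float)-[s["cx"],s["cy"]])/f
    u=d.copy()
    for _ in range(20): u=d/(1+s["k1"]*(u@u))
    return np.array([u[0],u[1],1])
def toworld(s,px,z,st=None):
    r=ray(s,px)
    if "R" in s:
        R=np.array(s["R"]);t=np.array(s["t"]); o=-R.T@t; d=R.T@r
    else:
        T=np.array(s["tool_from_camera"]); W=Ro.from_quat(st["eef_rot"]).as_matrix()
        o=W@T[:3,3]+st["tcp_pos"]; d=W@T[:3,:3]@r
    return o+d*(z-o[2])/d[2]
E
python3 - <<'E'
from h import *
print(get_state())
for c in ("top","scene"):
    s=cams.snapshot(c); cv2.imwrite(f"pics/{c}0.png",s["image"])
    print(c,s["fovy"],s["k1"],s.get("R"),s.get("t"))
    for n,z in [("wide_red_center",.025),("narrow_red_center",.022),("base_red",0),("wide_blue_center",.025),("narrow_blue_center",.022),("base_blue",0),("case",0),("carabiner",0),("grip_ring",0),("jar",0)]:
        for d in nets.tip_of(c,n)[:3]:
            print(n,round(d["conf"],2),np.round(d["position"]),toworld(s,d["position"],z).round(3))
E
```

```text
{'clock': 0.0, 'joint_pos': array([ 1.17609938,  0.46946926, -0.04856773,  1.5336955 ,  0.02408249,
        1.14094854, -0.08229084]), 'qd': array([-0.00067177,  0.00097254, -0.00045909, -0.00297578, -0.00171101,
       -0.0008293 ,  0.00101211]), 'tau': array([ 1.15326900e-03, -5.10297775e+01, -4.64693550e-02, -2.37711060e+01,
        1.05631372e-02,  7.69902254e-03, -2.40778354e-05]), 'tcp_pos': array([ 0.24123929, -0.62980834,  0.23024188]), 'eef_rot': array([ 9.83319348e-01,  1.81884917e-01, -2.08065173e-04, -9.45307459e-04]), 'ft_force': array([-0.8769147 ,  1.61300048,  0.05279287]), 'torque': array([ 0.02882331, -0.01519827, -0.00633257]), 'grip_force': 0.0, 'opening': 0.0854753040002957}
top 46.27779461404052 -0.09248866397454673 [[ 0.02525798 -0.99921641  0.03047303]
 [-0.98534052 -0.03002875 -0.16793552]
 [ 0.16871899 -0.0257846  -0.98532688]] [0.05043075 0.47326206 1.09858784]
wide_red_center 0.8 [424. 182.] [ 0.593 -0.167  0.025]
narrow_red_center 0.88 [336. 240.] [0.464 0.016 0.022]
wide_blue_center 0.95 [168. 314.] [0.305 0.35  0.025]
wide_blue_center 0.93 [134. 240.] [
[... 669 characters left out ...]
0.025]
narrow_red_center 0.68 [307. 237.] [0.46  0.012 0.022]
base_red 0.91 [191. 213.] [ 0.611 -0.298  0.   ]
base_red 0.46 [302. 237.] [ 0.449 -0.022  0.   ]
base_red 0.17 [299. 294.] [0.591 0.148 0.   ]
wide_blue_center 0.97 [524. 315.] [0.307 0.49  0.025]
wide_blue_center 0.83 [446. 331.] [0.46  0.423 0.025]
wide_blue_center 0.76 [411. 295.] [0.432 0.314 0.025]
narrow_blue_center 0.87 [297. 295.] [0.611 0.167 0.022]
base_blue 0.93 [352. 349.] [0.611 0.331 0.   ]
case 0.7 [243. 266.] [ 0.631 -0.009  0.   ]
case 0.58 [188. 213.] [ 0.616 -0.304  0.   ]
carabiner 0.53 [273. 214.] [ 0.442 -0.156  0.   ]
grip_ring 0.78 [236. 191.] [ 0.451 -0.33   0.   ]
jar 0.58 [346. 269.] [0.452 0.145 0.   ]
```

View pics/top0.png

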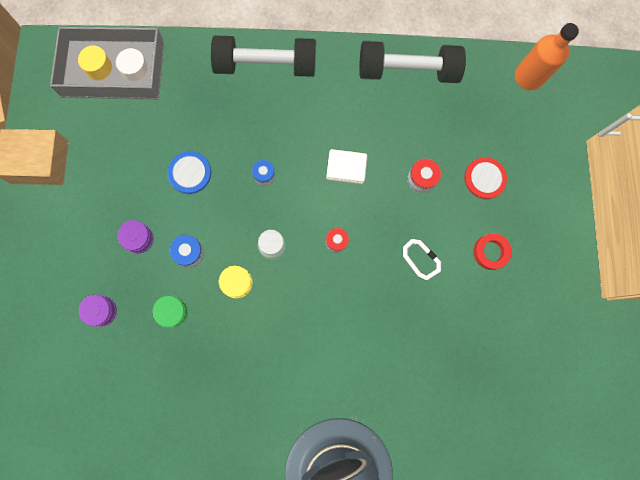

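View pics/scene0.png

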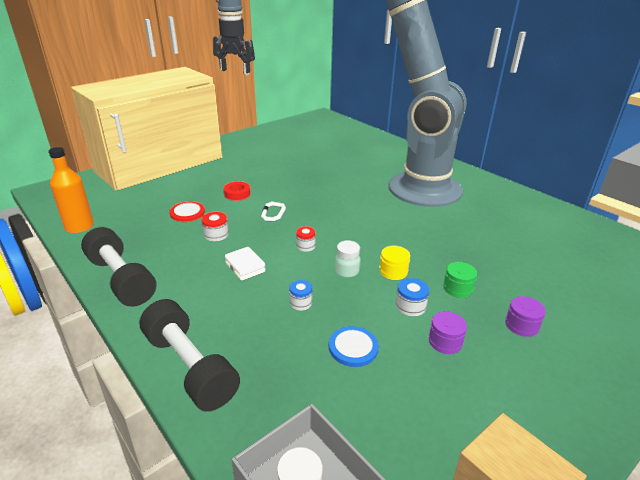

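The top view shows wide red at (425,174), narrow red (337,240), base red (486,178), wide blue (185,250), narrow blue (263,171) and base blue (189,173). Things that could be mistaken for them are green (169,312), yellow (235,282), purple (134,236) and (96,310), grip ring (492,251) and jar (271,243). I choose by lid colour plus the steel disc.

```bash
python3 - <<'E'
from h import *
def ring(s,c,px,r=40):
    hsv=cv2.cvtColor(s["image"],cv2.COLOR_BGR2HSV)
    H,S,V=cv2.split(hsv)
    m=((H<8)|(H>172)) if c=="red" else ((H>98)&(H<122))
    m=(m&(S>140)&(V>90)).astype(np.uint8)
    k=np.zeros_like(m); cv2.circle(k,px,r,1,-1); m*=k
    cs,_=cv2.findContours(m,cv2.RETR_EXTERNAL,cv2.CHAIN_APPROX_NONE)
    return max(cs,key=cv2.contourArea)
items=[("wr","red",(425,174),(214,225),.05),("nr","red",(337,240),(306,235),.044),("br","red",(486,178),(187,211),.012),("wb","blue",(185,250),(412,292),.05),("nb","blue",(263,171),(300,291),.044),("bb","blue",(189,173),(353,346),.012)]
ims={}
for ci,c in enumerate(("top","scene")):
    s=cams.snapshot(c); ims[c]=s["image"]
    for it in items:
        cn=ring(s,it[1],it[2+ci],33 if it[0][0]=="b" else 24)
        x,y,w,h=cv2.boundingRect(cn)
        # disc inside lid: bright pixels
        hsv=cv2.cvtColor(s["image"],cv2.COLOR_BGR2HSV)
        f=np.zeros(hsv.shape[:2],np.uint8); cv2.drawContours(f,[cn],-1,1,-1)
        m=f*((hsv[...,1]<70)&(hsv[...,2]>120)); M=cv2.moments(m.astype(np.uint8),True)
        p=(M["m10"]/M["m00"],M["m01"]/M["m00"]) if M["m00"] else (0,0)
        print(c,it[0],(x,y,w,h),"disc",np.round(p,1),int(M["m00"]),toworld(s,p,it[4]).round(4))
    
t=ims["top"]
cr=[cv2.resize(t[y-38:y+38,x-38:x+38],(250,250)) for x,y in [(425,174),(337,240),(486,178),(185,250),(263,171),(189,173)]]
cv2.imwrite("pics/crop.png",np.vstack([np.hstack(cr[:3]),np.hstack(cr[3:])]))
E
```

```text
top wr (411, 159, 30, 29) disc [426.2 172.5] 108 [ 0.6076 -0.1671  0.05  ]
top nr (326, 228, 23, 23) disc [337.1 238.3] 63 [0.465  0.0148 0.044 ]
top br (465, 157, 42, 42) disc [486.2 177.1] 726 [ 0.6137 -0.3074  0.012 ]
top wb (170, 235, 31, 30) disc [184.4 249.3] 118 [0.4325 0.3194 0.05  ]
top nb (252, 160, 22, 22) disc [262.7 169.9] 64 [0.6029 0.1704 0.044 ]
top bb (168, 151, 43, 42) disc [188.4 171.4] 778 [0.6041 0.3295 0.012 ]
scene wr (191, 205, 36, 22) disc [213.7 217.1] 42 [ 0.6108 -0.1669  0.05  ]
scene nr (296, 227, 19, 13) disc [305.4 230.6] 27 [0.4671 0.0145 0.044 ]
scene br (170, 201, 50, 26) disc [186.4 209.1] 257 [ 0.6184 -0.3063  0.012 ]
scene wb (398, 278, 32, 23) disc [413.2 287. ] 83 [0.4351 0.3194 0.05  ]
scene nb (289, 280, 23, 17) disc [300.2 286.3] 47 [0.6055 0.1708 0.044 ]
scene bb (329, 326, 50, 41) disc [353.2 343.3] 791 [0.6073 0.3303 0.012 ]
```

View pics/crop.png

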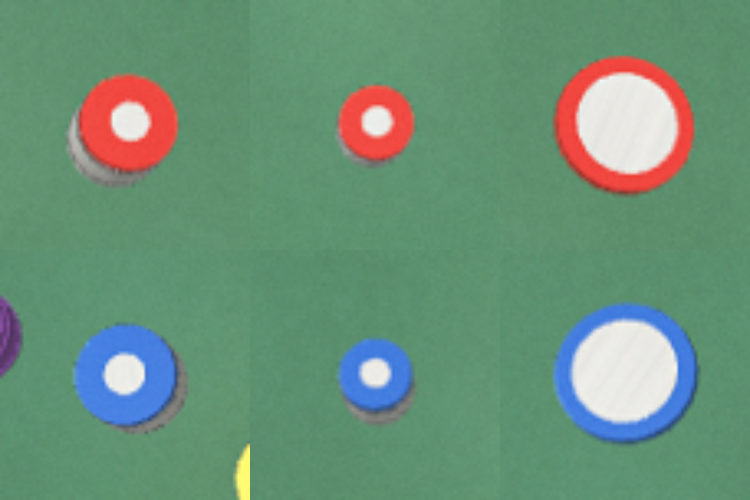

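The crop confirms that all six parts carry the right colours and each lid has its steel disc. The two cameras agree to about 3 mm. First I square the tool with the world frame and head away from the cabinet.

>>> drive_tool(deltas=[[[1,0.43,-0.9,0,0.233],[1,0.43,-0.9,0,0.233],[1,0.43,-0.9,0,0.233],[1,0.43,-0.9,0,0.233],[1,0.43,-0.9,0,0.233],[1,0.43,-0.9,0,0.233],[1,0.43,-0.9,0,0.233],[1,0.43,-0.9,0,0.233]]])

```text
clock: 1.87
tcp_pos: [0.249, -0.5321, 0.2312]
eef_rot: [1.0, -0.001, -0.0, 0.0]
ft_force: [0.2, -0.9, 0.2]
opening: 0.0856
grip_force: 0.0
```

>>> drive_tool(deltas=[[[1,0.9,-1,0,0],[1,0.9,-1,0,0],[1,0.9,-1,0,0],[1,0.9,-1,0,0],[1,0.9,-1,0,0],[1,0.9,-1,0,0]]])

```text
clock: 2.37
tcp_pos: [0.3395, -0.4315, 0.2313]
eef_rot: [1.0, 0.0, -0.0, 0.0]
ft_force: [-0.5, -0.7, 0.4]
opening: 0.0857
grip_force: 0.0
```

>>> drive_tool(deltas=[[[1,1,-1,0,0],[1,1,-1,0,0],[1,1,-1,0,0],[1,1,-1,0,0],[1,1,-1,0,0],[1,1,-1,0,0]]])

```text
clock: 2.87
tcp_pos: [0.4389, -0.3326, 0.2311]
eef_rot: [1.0, -0.001, -0.0, 0.0]
ft_force: [-0.9, -0.5, -0.3]
opening: 0.0852
grip_force: 0.0
```

>>> drive_tool(deltas=[[[1,1,-1,0.3,0],[1,1,-1,0.3,0],[1,1,-1,0.3,0],[1,1,-1,0.3,0],[1,1,-1,0.3,0],[1,1,-1,0.3,0]]])

```text
clock: 3.37
tcp_pos: [0.5386, -0.2334, 0.2006]
eef_rot: [1.0, -0.001, -0.001, 0.001]
ft_force: [-1.1, -0.2, -0.0]
opening: 0.0852
grip_force: 0.0
```

>>> drive_tool(deltas=[[[1,0.7,-0.65,0.3,0],[1,0.7,-0.65,0.3,0],[1,0.7,-0.65,0.3,0],[1,0.7,-0.65,0.3,0],[1,0.7,-0.65,0.3,0],[1,0.7,-0.65,0.3,0],[1,0.7,-0.65,0.3,0],[1,0.7,-0.65,0.3,0]]])

```text
clock: 4.03
tcp_pos: [0.6086, -0.1685, 0.172]
eef_rot: [1.0, -0.002, 0.0, 0.001]
ft_force: [0.0, 1.1, -0.3]
opening: 0.0853
grip_force: 0.0
```

```bash
python3 - <<'E'
from h import *
st=get_state(); s=cams.snapshot("wrist"); cv2.imwrite("pics/w1.png",s["image"])
print(st["tcp_pos"],st["joint_pos"].round(2))
for n,z in [("wide_red_center",.025),("base_red",0)]:
    for d in nets.tip_of("wrist",n)[:2]: print(n,d,toworld(s,d["position"],z,st).round(4))
E
```

```text
[ 0.6086454  -0.16850074  0.17196863] [ 0.35  0.46 -0.2   1.7   0.11  0.99 -1.46]
wide_red_center {'position': [314.6, 222.3], 'conf': 0.88} [ 0.608  -0.1679  0.025 ]
base_red {'position': [475.7, 209.8], 'conf': 0.69} [ 0.6117 -0.3093  0.    ]
```

View pics/w1.png

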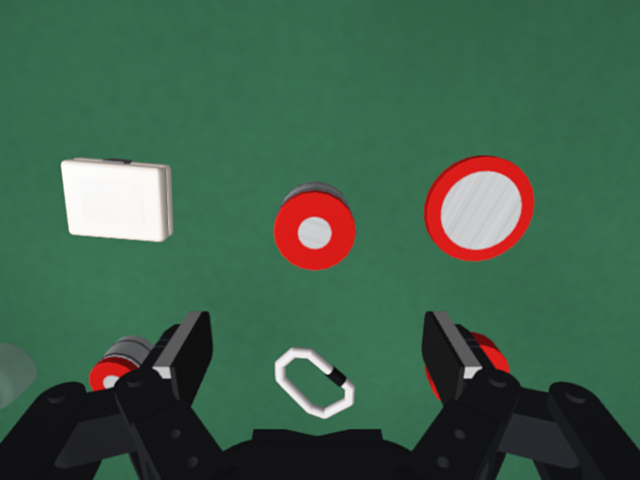

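The wrist view puts the wide red tier between the fingers, with its disc at (314,232). Measured position is (0.608,-0.168), which matches. Base red's inset is at (481,210). Now I descend and grip.

>>> drive_tool(deltas=[[[1,0,0,1,0],[1,0,0,1,0],[1,0,0,1,0],[1,0,0,1,0],[1,0,0,1,0]]])

```text
clock: 4.6
tcp_pos: [0.6092, -0.166, 0.0709]
eef_rot: [1.0, -0.0, -0.001, -0.0]
ft_force: [0.5, -0.4, 0.9]
opening: 0.0853
grip_force: 0.0
```

>>> drive_tool(deltas=[[[1,0,0,0.3,0],[1,0,0,0.5,0],[1,0,0,0.64,0],[1,0,0,0.64,0],[1,0,0,0.64,0],[1,0,0,0.64,0]]])

```text
clock: 5.1
tcp_pos: [0.6111, -0.1663, 0.0093]
eef_rot: [1.0, -0.0, 0.002, 0.0]
ft_force: [0.2, -0.6, 0.6]
opening: 0.0853
grip_force: 0.0
```

>>> drive_tool(deltas=[[[0,0,0,0,0],[0,0,0,0,0],[0,0,0,0,0],[0,0,0,0,0],[0,0,0,0,0],[0,0,0,0,0],[0,0,0,0,0],[0,0,0,0,0]]])

```text
clock: 5.77
tcp_pos: [0.6108, -0.1663, 0.0091]
eef_rot: [1.0, -0.0, 0.001, 0.0]
ft_force: [-1.0, 0.2, 5.6]
opening: 0.0607
grip_force: 65.5
```

>>> drive_tool(deltas=[[[0,0,0,-0.2,0],[0,0,0,-0.4,0],[0,0,0,-0.4,0],[0,0,0.2,-0.4,0],[0,0,0.4,-0.4,0],[0,0,0.7,-0.4,0],[0,0,0.7,-0.4,0],[0,0,0.7,-0.4,0]]])

```text
clock: 6.43
tcp_pos: [0.6082, -0.2391, 0.0462]
eef_rot: [1.0, -0.002, -0.001, 0.001]
ft_force: [-0.9, 1.8, -1.5]
opening: 0.0611
grip_force: 65.9
```

>>> drive_tool(deltas=[[[0,0.03,0.3,0,0],[0,0.05,0.6,0,0],[0,0.05,0.71,0,0],[0,0.05,0.71,0,0],[0,0.05,0.71,0,0],[0,0.05,0.71,0,0]]])

```text
clock: 6.93
tcp_pos: [0.6146, -0.3043, 0.0467]
eef_rot: [1.0, 0.001, -0.0, -0.001]
ft_force: [0.1, -0.0, -1.6]
opening: 0.0609
grip_force: 66.0
```

```bash
python3 - <<'E'
from h import *
st=get_state(); s=cams.snapshot("wrist"); cv2.imwrite("pics/w2.png",s["image"])
print(st["tcp_pos"],st["opening"],st["ft_force"])
for d in nets.tip_of("wrist","wide_red_center")[:2]: print(d,toworld(s,d["position"],st["tcp_pos"][2]+.016,st).round(4))
E
```

```text
[ 0.61463391 -0.30428556  0.04673712] 0.060910401898766946 [ 0.0554547  -0.0339478  -1.58802525]
{'position': [314.5, 339.0], 'conf': 0.68} [ 0.6119 -0.3044  0.0627]
```

View pics/w2.png

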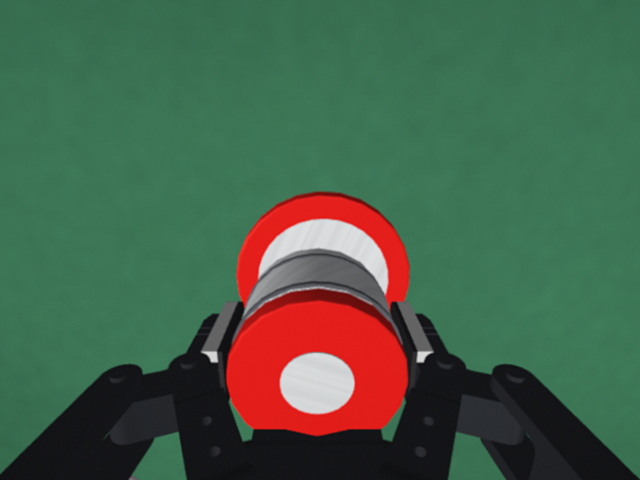

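The wide red tier is held upright just above the red base. I'll nudge it 3 mm, lower, release and lift.

>>> drive_tool(deltas=[[[0,0,0.03,0.1,0],[0,0,0.03,0.18,0],[0,0,0.03,0.25,0],[0,0,0.03,0.25,0],[0,0,0.03,0.25,0],[0,0,0.03,0.25,0]]])

```text
clock: 7.53
tcp_pos: [0.6141, -0.3098, 0.0216]
eef_rot: [1.0, -0.0, -0.0, -0.0]
ft_force: [-0.8, -0.5, -1.5]
opening: 0.061
grip_force: 66.4
```

>>> drive_tool(deltas=[[[1,0,0,0,0],[1,0,0,0,0],[1,0,0,0,0],[1,0,0,0,0],[1,0,0,0,0],[1,0,0,0,0],[1,0,0,0,0],[1,0,0,0,0]]])

```text
clock: 8.2
tcp_pos: [0.6145, -0.31, 0.0224]
eef_rot: [1.0, -0.0, 0.0, 0.0]
ft_force: [-0.6, 0.4, -0.5]
opening: 0.0855
grip_force: 0.0
```

>>> drive_tool(deltas=[[[1,0,0,-0.2,0],[1,0,0,-0.5,0],[1,0,0,-1,0],[1,0,0,-1,0],[1,0,0,-1,0],[1,0,0,-1,0]]])

```text
clock: 8.7
tcp_pos: [0.6146, -0.3101, 0.123]
eef_rot: [1.0, -0.0, 0.001, 0.0]
ft_force: [-0.1, 0.5, -1.0]
opening: 0.0854
grip_force: 0.0
```

>>> drive_tool(deltas=[[[1,-0.3,-1,-0.5,0],[1,-0.3,-1,-0.5,0],[1,-0.3,-1,-0.5,0],[1,-0.3,-1,-0.5,0],[1,-0.3,-1,-0.5,0],[1,-0.3,-1,-0.5,0]]])

```text
clock: 9.2
tcp_pos: [0.5836, -0.2105, 0.1708]
eef_rot: [1.0, -0.0, -0.001, 0.0]
ft_force: [-1.2, -0.7, -0.5]
opening: 0.0853
grip_force: 0.0
```

>>> drive_tool(deltas=[[[1,-0.4,-1,0,0],[1,-0.4,-1,0,0],[1,-0.4,-1,0,0],[1,-0.4,-1,0,0],[1,-0.4,-1,0,0],[1,-0.4,-1,0,0]]])

```text
clock: 9.7
tcp_pos: [0.5445, -0.1121, 0.1714]
eef_rot: [1.0, -0.001, -0.001, 0.0]
ft_force: [0.4, 0.3, -0.1]
opening: 0.0852
grip_force: 0.0
```

>>> drive_tool(deltas=[[[1,-0.78,-1,0,0],[1,-0.78,-1,0,0],[1,-0.78,-1,0,0],[1,-0.78,-1,0,0],[1,-0.78,-1,0,0],[1,-0.78,-1,0,0],[1,-0.78,-1,0,0],[1,-0.78,-1,0,0]]])

```text
clock: 10.37
tcp_pos: [0.4676, -0.0118, 0.1721]
eef_rot: [1.0, -0.002, 0.0, 0.0]
ft_force: [-0.5, 0.1, 0.3]
opening: 0.0856
grip_force: 0.0
```

```bash
python3 - <<'E'
from h import *
st=get_state(); s=cams.snapshot("wrist")
print(st["tcp_pos"],st["joint_pos"].round(2))
for d in nets.tip_of("wrist","narrow_red_center")[:2]: print(d,toworld(s,d["position"],.022,st).round(4))
s=cams.snapshot("top")
cv2.imwrite("pics/t2.png",s["image"])
for n,z in [("wide_red_center",.037)]:
  for d in nets.tip_of("top",n)[:2]: print(n,d,toworld(s,d["position"],z).round(4))
E
```

```text
[ 0.46760104 -0.01177084  0.17213129] [ 0.21  0.22 -0.31  2.06  0.09  0.87 -1.73]
{'position': [284.7, 218.4], 'conf': 0.81} [0.4694 0.0135 0.022 ]
wide_red_center {'position': [492.7, 177.8], 'conf': 0.7} [ 0.6054 -0.3127  0.037 ]
```

View pics/t2.png

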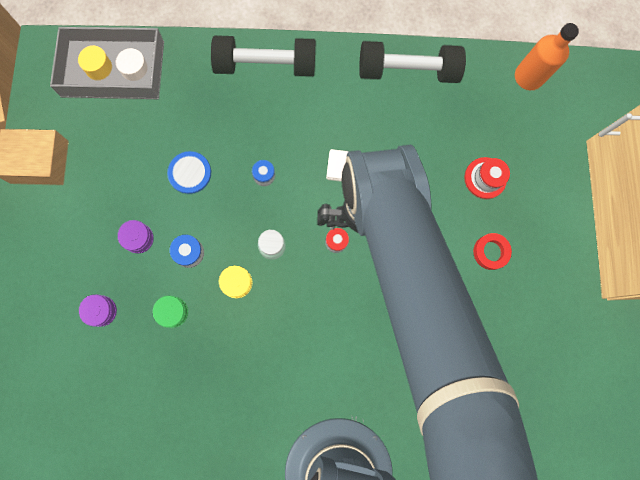

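The top view shows the wide red tier on the red base, with its lid disc at about (495,172). Next I grasp the narrow red tier at (0.468, 0.0145), and locate the placed tier at the same time.

>>> drive_tool(deltas=[[[1,0,-0.27,0.3,0],[1,0,-0.27,0.6,0],[1,0,-0.27,1,0],[1,0,-0.27,1,0],[1,0,-0.27,1,0],[1,0,-0.27,1,0]]])

```text
clock: 11.07
tcp_pos: [0.4677, 0.017, 0.0736]
eef_rot: [1.0, -0.0, 0.001, -0.0]
ft_force: [0.1, -0.6, -0.4]
opening: 0.0854
grip_force: 0.0
```

>>> drive_tool(deltas=[[[1,0,0,0.3,0],[1,0,0,0.5,0],[1,0,0,0.64,0],[1,0,0,0.64,0],[1,0,0,0.64,0],[1,0,0,0.64,0]]])

```text
clock: 11.57
tcp_pos: [0.4684, 0.0171, 0.0104]
eef_rot: [1.0, -0.0, 0.002, -0.0]
ft_force: [0.8, 0.5, 0.2]
opening: 0.0854
grip_force: 0.0
```

>>> drive_tool(deltas=[[[0,0,0,0,0],[0,0,0,0,0],[0,0,0,0,0],[0,0,0,0,0],[0,0,0,0,0],[0,0,0,0,0],[0,0,0,0,0],[0,0,0,0,0]]])

```text
clock: 12.23
tcp_pos: [0.4672, 0.0169, 0.0093]
eef_rot: [1.0, -0.0, 0.001, 0.0]
ft_force: [-1.7, -0.7, 7.7]
opening: 0.0448
grip_force: 60.3
```

>>> drive_tool(deltas=[[[0,0,0,-0.3,0],[0,0,0,-0.6,0],[0,0,0,-1,0],[0,0,0,-1,0],[0,0,0,-1,0],[0,0,0,-1,0]]])

```text
clock: 12.73
tcp_pos: [0.4659, 0.0168, 0.108]
eef_rot: [1.0, -0.0, -0.0, 0.0]
ft_force: [-0.9, -0.2, -1.7]
opening: 0.0446
grip_force: 61.7
```

```bash
python3 - <<'E'
from h import *
i=cv2.imread("pics/t2.png"); s=cams.snapshot("top")
for nm,(x0,y0),z in [("disc",(495,172),.062)]:
    p=s["image"][y0-11:y0+12,x0-11:x0+12]
    g=p.min(2)>180; n,l,st,c=cv2.connectedComponentsWithStats(g.astype(np.uint8),connectivity=4)
    for k in range(1,n): q=c[k]+[x0-11,y0-11]; print(st[k],q,toworld(s,q,z).round(4))
print(get_state()["tcp_pos"])
E
```

```text
[  6   6  11  11 102] [495.18627451 171.87254902] [ 0.6111 -0.3094  0.062 ]
[0.4653595  0.0167606  0.10727841]
```

>>> drive_tool(deltas=[[[0,0.1,0.3,0,0],[0,0.3,0.7,0,0],[0,0.4,1,0,0],[0,0.4,1,0,0],[0,0.4,1,0,0],[0,0.4,1,0,0]]])

```text
clock: 13.28
tcp_pos: [0.5052, -0.0824, 0.1067]
eef_rot: [1.0, -0.0, -0.002, -0.001]
ft_force: [-0.9, 0.3, -1.6]
opening: 0.0448
grip_force: 61.8
```

>>> drive_tool(deltas=[[[0,0.1,0.3,0,0],[0,0.3,0.7,0,0],[0,0.5,1,0,0],[0,0.5,1,0,0],[0,0.5,1,0,0],[0,0.5,1,0,0]]])

```text
clock: 13.78
tcp_pos: [0.5556, -0.1807, 0.1073]
eef_rot: [1.0, 0.001, -0.001, -0.001]
ft_force: [-0.6, -0.4, -0.7]
opening: 0.0445
grip_force: 61.9
```

>>> drive_tool(deltas=[[[0,0.1,0.3,0,0],[0,0.3,0.7,0,0],[0,0.5,1,0,0],[0,0.5,1,0,0],[0,0.5,1,0,0],[0,0.5,1,0,0]]])

```text
clock: 14.28
tcp_pos: [0.606, -0.2798, 0.1076]
eef_rot: [1.0, 0.001, -0.001, -0.001]
ft_force: [-0.1, 0.3, -0.9]
opening: 0.0447
grip_force: 61.9
```

>>> drive_tool(deltas=[[[0,0.06,0.26,0.1,0],[0,0.06,0.26,0.15,0],[0,0.06,0.26,0.15,0],[0,0.06,0.26,0.15,0],[0,0.06,0.26,0.15,0],[0,0.06,0.26,0.15,0]]])

```text
clock: 14.78
tcp_pos: [0.6129, -0.3072, 0.094]
eef_rot: [1.0, 0.001, 0.0, -0.0]
ft_force: [0.1, -0.6, -1.3]
opening: 0.0445
grip_force: 61.9
```

```bash
python3 - <<'E'
from h import *
st=get_state(); s=cams.snapshot("wrist"); cv2.imwrite("pics/w3.png",s["image"])
print(st["tcp_pos"],st["opening"],st["ft_force"])
for n,z in [("narrow_red_center",st["tcp_pos"][2]+.013),("wide_red_center",.037)]:
  for d in nets.tip_of("wrist",n)[:2]: print(n,d,toworld(s,d["position"],z,st).round(4))
E
```

```text
[ 0.61291326 -0.30715696  0.09396422] 0.04453004909414398 [ 0.05601558 -0.6076205  -1.27713132]
narrow_red_center {'position': [317.0, 331.3], 'conf': 0.67} [ 0.6118 -0.3082  0.107 ]
narrow_red_center {'position': [321.0, 265.3], 'conf': 0.19} [ 0.6406 -0.3097  0.107 ]
wide_red_center {'position': [321.9, 264.1], 'conf': 0.9} [ 0.6125 -0.311   0.037 ]
```

View pics/w3.png

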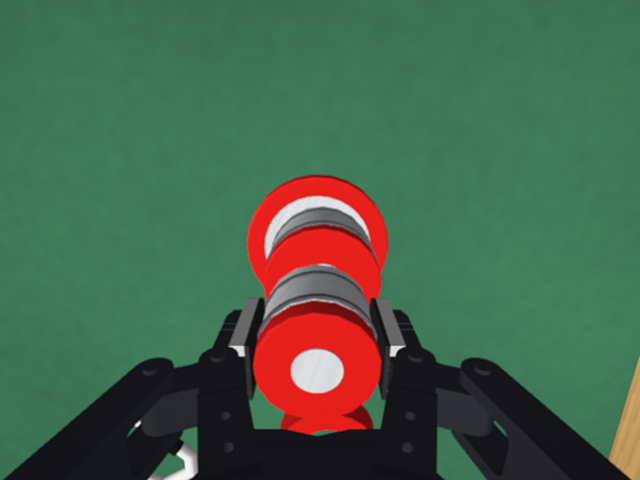

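The narrow red tier is above the wide one, aligned to within about 3 mm. I lower, release, lift and travel to wide blue.

>>> drive_tool(deltas=[[[0,0,0.02,0.1,0],[0,0,0.02,0.16,0],[0,0,0.02,0.22,0],[0,0,0.02,0.22,0],[0,0,0.02,0.22,0],[0,0,0.02,0.22,0]]])

```text
clock: 15.43
tcp_pos: [0.6123, -0.3109, 0.0713]
eef_rot: [1.0, -0.0, -0.0, -0.0]
ft_force: [-1.2, 0.8, 3.0]
opening: 0.0444
grip_force: 63.0
```

>>> drive_tool(deltas=[[[1,0,0,0,0],[1,0,0,0,0],[1,0,0,0,0],[1,0,0,0,0],[1,0,0,0,0],[1,0,0,0,0],[1,0,0,0,0],[1,0,0,0,0]]])

```text
clock: 16.1
tcp_pos: [0.6125, -0.311, 0.0713]
eef_rot: [1.0, -0.0, 0.0, 0.0]
ft_force: [0.3, -1.2, 1.0]
opening: 0.0855
grip_force: 0.0
```

>>> drive_tool(deltas=[[[1,0,0,-0.2,0],[1,0,0,-0.5,0],[1,0,0,-1,0],[1,0,0,-1,0],[1,0,0,-1,0],[1,0,0,-1,0]]])

```text
clock: 16.6
tcp_pos: [0.6126, -0.3111, 0.172]
eef_rot: [1.0, -0.0, 0.001, 0.0]
ft_force: [-0.2, -0.0, -0.4]
opening: 0.0852
grip_force: 0.0
```

>>> drive_tool(deltas=[[[1,-0.3,-1,0,0],[1,-0.3,-1,0,0],[1,-0.3,-1,0,0],[1,-0.3,-1,0,0],[1,-0.3,-1,0,0],[1,-0.3,-1,0,0]]])

```text
clock: 17.1
tcp_pos: [0.5819, -0.2121, 0.1701]
eef_rot: [1.0, -0.001, -0.001, 0.0]
ft_force: [0.6, -0.1, 0.0]
opening: 0.0851
grip_force: 0.0
```

>>> drive_tool(deltas=[[[1,-0.3,-1,0,0],[1,-0.3,-1,0,0],[1,-0.3,-1,0,0],[1,-0.3,-1,0,0],[1,-0.3,-1,0,0],[1,-0.3,-1,0,0]]])

```text
clock: 17.6
tcp_pos: [0.5528, -0.1134, 0.1709]
eef_rot: [1.0, -0.002, -0.0, 0.001]
ft_force: [0.5, -0.8, 0.4]
opening: 0.0854
grip_force: 0.0
```

>>> drive_tool(deltas=[[[1,-0.3,-1,0,0],[1,-0.3,-1,0,0],[1,-0.3,-1,0,0],[1,-0.3,-1,0,0],[1,-0.3,-1,0,0],[1,-0.3,-1,0,0]]])

```text
clock: 18.1
tcp_pos: [0.5234, -0.0136, 0.1711]
eef_rot: [1.0, -0.002, 0.0, 0.001]
ft_force: [1.1, -0.1, -0.7]
opening: 0.0852
grip_force: 0.0
```

>>> drive_tool(deltas=[[[1,-0.3,-1,0,0],[1,-0.3,-1,0,0],[1,-0.3,-1,0,0],[1,-0.3,-1,0,0],[1,-0.3,-1,0,0],[1,-0.3,-1,0,0]]])

```text
clock: 18.6
tcp_pos: [0.4936, 0.0865, 0.1711]
eef_rot: [1.0, -0.002, 0.0, 0.001]
ft_force: [-0.2, -0.4, 0.3]
opening: 0.085
grip_force: 0.0
```

>>> drive_tool(deltas=[[[1,-0.3,-1,0,0],[1,-0.3,-1,0,0],[1,-0.3,-1,0,0],[1,-0.3,-1,0,0],[1,-0.3,-1,0,0],[1,-0.3,-1,0,0]]])

```text
clock: 19.1
tcp_pos: [0.4638, 0.1865, 0.171]
eef_rot: [1.0, -0.002, 0.0, 0.001]
ft_force: [0.1, -0.7, -0.4]
opening: 0.0857
grip_force: 0.0
```

>>> drive_tool(deltas=[[[1,-0.3,-1,0,0],[1,-0.3,-1,0,0],[1,-0.3,-1,0,0],[1,-0.3,-1,0,0],[1,-0.3,-1,0,0],[1,-0.3,-1,0,0],[1,-0.3,-1,0,0],[1,-0.3,-1,0,0]]])

```text
clock: 19.77
tcp_pos: [0.4337, 0.287, 0.1711]
eef_rot: [1.0, -0.002, 0.0, 0.001]
ft_force: [-0.0, 0.8, 0.3]
opening: 0.0851
grip_force: 0.0
```

```bash
python3 - <<'E'
from h import *
st=get_state(); s=cams.snapshot("wrist"); cv2.imwrite("pics/w4.png",s["image"])
print(st["tcp_pos"],st["joint_pos"].round(2))
for n,z in [("wide_blue_center",.025),("narrow_blue_center",.022),("base_blue",0)]:
  for d in nets.tip_of("wrist",n)[:3]: print(n,d,toworld(s,d["position"],z,st).round(4))
E
```

```text
[0.43365707 0.28700621 0.17113234] [-0.28  0.32 -0.47  1.94  0.18  0.92 -2.42]
wide_blue_center {'position': [396.1, 290.8], 'conf': 0.81} [0.3713 0.2176 0.025 ]
wide_blue_center {'position': [97.5, 355.0], 'conf': 0.8} [0.3059 0.491  0.025 ]
wide_blue_center {'position': [255.9, 351.6], 'conf': 0.79} [0.31   0.3425 0.025 ]
base_blue {'position': [476.2, 196.4], 'conf': 0.34} [0.4487 0.1478 0.    ]
```

View pics/w4.png

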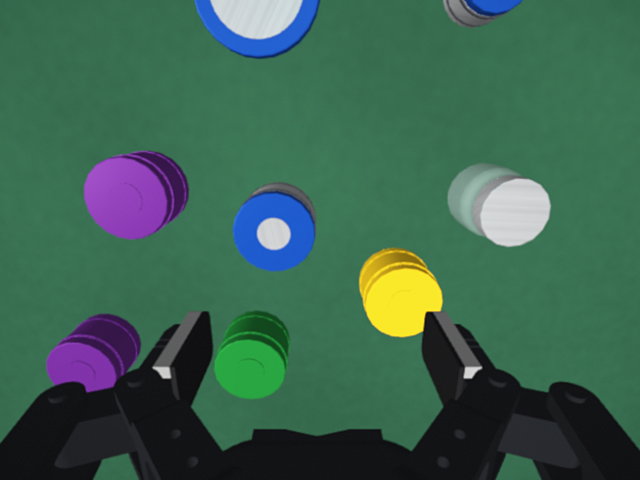

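The wide blue tier's disc is at (273,233), with yellow (402,300), green (252,362) and purple (127,196) around it. That puts the tier at about (0.434, 0.320), so the fingers have room at ±57 mm.

>>> drive_tool(deltas=[[[1,0,-0.33,0.2,0],[1,0,-0.33,0.4,0],[1,0,-0.33,0.7,0],[1,0,-0.33,0.7,0],[1,0,-0.33,0.7,0],[1,0,-0.33,0.7,0]]])

```text
clock: 20.47
tcp_pos: [0.4332, 0.3223, 0.1023]
eef_rot: [1.0, -0.0, 0.001, -0.0]
ft_force: [0.1, 0.4, 0.7]
opening: 0.0853
grip_force: 0.0
```

```bash
python3 - <<'E'
from h import *
st=get_state(); s=cams.snapshot("wrist")
print(st["tcp_pos"],st["joint_pos"].round(2))
hsv=cv2.cvtColor(s["image"],cv2.COLOR_BGR2HSV);H,S,V=cv2.split(hsv)
m=((H>98)&(H<122)&(S>140)&(V>90)).astype(np.uint8)
cs,_=cv2.findContours(m,cv2.RETR_EXTERNAL,cv2.CHAIN_APPROX_NONE)
for c in cs:
    if cv2.contourArea(c)>800:
        f=np.zeros_like(m);cv2.drawContours(f,[c],-1,1,-1);f*=((S<70)&(V>120)).astype(np.uint8)
        M=cv2.moments(f,True)
        if M["m00"]: p=(M["m10"]/M["m00"],M["m01"]/M["m00"]);print(cv2.boundingRect(c),np.round(p),M["m00"],toworld(s,p,.05,st).round(4))
E
```

```text
[0.43323491 0.32233986 0.10233684] [-0.36  0.44 -0.45  1.96  0.26  0.79 -2.53]
(268, 214, 108, 102) [322. 269.] 1369.0 [0.4318 0.3184 0.05  ]
```

>>> drive_tool(deltas=[[[1,0,0.03,0.3,0],[1,0,0.03,0.6,0],[1,0,0.03,0.8,0],[1,0,0.03,0.93,0],[1,0,0.03,0.93,0],[1,0,0.03,0.93,0],[1,0,0.03,0.93,0]]])

```text
clock: 21.1
tcp_pos: [0.4338, 0.32, 0.0101]
eef_rot: [1.0, -0.0, 0.001, -0.001]
ft_force: [0.3, 0.6, 0.3]
opening: 0.0851
grip_force: 0.0
```

>>> drive_tool(deltas=[[[0,0,0,0,0],[0,0,0,0,0],[0,0,0,0,0],[0,0,0,0,0],[0,0,0,0,0],[0,0,0,0,0],[0,0,0,0,0],[0,0,0,0,0]]])

```text
clock: 21.77
tcp_pos: [0.4336, 0.3196, 0.0099]
eef_rot: [1.0, -0.0, 0.001, -0.001]
ft_force: [-1.0, -2.6, 6.5]
opening: 0.0611
grip_force: 64.1
```

>>> drive_tool(deltas=[[[0,0,0,-0.3,0],[0,0,0,-0.6,0],[0,0,0,-0.8,0],[0,0.3,0,-0.8,0],[0,0.7,0,-0.8,0],[0,0.7,0,-0.8,0],[0,0.7,0,-0.8,0],[0,0.7,0,-0.8,0]]])

```text
clock: 22.43
tcp_pos: [0.502, 0.3186, 0.0879]
eef_rot: [1.0, -0.0, -0.001, 0.0]
ft_force: [-1.1, 0.2, -3.0]
opening: 0.0608
grip_force: 66.7
```

>>> drive_tool(deltas=[[[0,0.3,-0.1,0,0],[0,0.7,-0.1,0,0],[0,1,-0.1,0,0],[0,1,-0.1,0,0],[0,1,-0.1,0,0],[0,1,-0.1,0,0],[0,1,-0.1,0,0]]])

```text
clock: 23.02
tcp_pos: [0.6003, 0.3298, 0.088]
eef_rot: [1.0, 0.001, -0.001, 0.0]
ft_force: [-0.5, -0.1, -3.3]
opening: 0.0606
grip_force: 66.7
```

```bash
python3 - <<'E'
from h import *
st=get_state(); s=cams.snapshot("wrist"); cv2.imwrite("pics/w5.png",s["image"])
print(st["tcp_pos"],st["joint_pos"].round(2))
for n,z in [("base_blue",0)]:
  for d in nets.tip_of("wrist",n)[:3]: print(n,d,toworld(s,d["position"],z,st).round(4))
E
```

```text
[0.6002513  0.32982872 0.08801121] [-0.31  0.65 -0.38  1.62  0.28  0.93 -2.36]
```

View pics/w5.png

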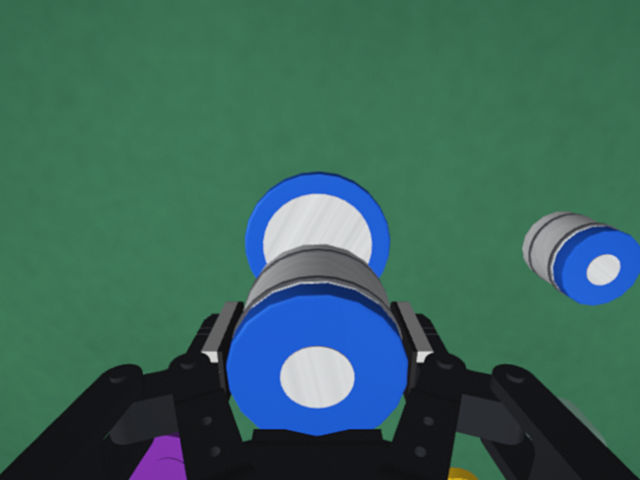

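The wide blue tier is held over the blue base (centre at about (317,240)), and the narrow blue tier is at (603,269). I place the wide one and move over the narrow one.

>>> drive_tool(deltas=[[[0,0.05,0,0.2,0],[0,0.05,0,0.4,0],[0,0.05,0,0.55,0],[0,0.05,0,0.65,0],[0,0.05,0,0.65,0],[0,0.05,0,0.65,0],[0,0.05,0,0.65,0]]])

```text
clock: 23.7
tcp_pos: [0.6076, 0.3294, 0.0236]
eef_rot: [1.0, 0.0, 0.0, -0.0]
ft_force: [-1.0, 0.2, -2.9]
opening: 0.0606
grip_force: 68.6
```

>>> drive_tool(deltas=[[[1,0,0,0,0],[1,0,0,0,0],[1,0,0,0,0],[1,0,0,0,0],[1,0,0,0,0],[1,0,0,0,0],[1,0,0,0,0],[1,0,0,0,0]]])

```text
clock: 24.37
tcp_pos: [0.6077, 0.329, 0.0233]
eef_rot: [1.0, -0.0, 0.0, 0.0]
ft_force: [0.1, 0.3, 0.2]
opening: 0.0857
grip_force: 0.0
```

>>> drive_tool(deltas=[[[1,0,0,-0.2,0],[1,0,0,-0.5,0],[1,0,0,-1,0],[1,0,0,-1,0],[1,0,0,-1,0],[1,0,0,-1,0]]])

```text
clock: 24.87
tcp_pos: [0.6078, 0.329, 0.1239]
eef_rot: [1.0, -0.0, 0.001, -0.0]
ft_force: [-0.9, -0.1, -0.3]
opening: 0.0855
grip_force: 0.0
```

>>> drive_tool(deltas=[[[1,0,0.9,0,0],[1,0,0.9,0,0],[1,0,0.9,0,0],[1,0,0.9,0,0],[1,0,0.9,0,0]]])

```text
clock: 25.28
tcp_pos: [0.607, 0.2377, 0.1217]
eef_rot: [1.0, -0.001, -0.001, 0.001]
ft_force: [-0.3, 0.9, 0.6]
opening: 0.0852
grip_force: 0.0
```

>>> drive_tool(deltas=[[[1,0,0.7,0,0],[1,0,0.7,0,0],[1,0,0.7,0,0],[1,0,0.7,0,0],[1,0,0.7,0,0],[1,0,0.7,0,0]]])

```text
clock: 25.78
tcp_pos: [0.607, 0.1718, 0.1231]
eef_rot: [1.0, 0.002, -0.0, -0.001]
ft_force: [0.5, -0.6, -0.6]
opening: 0.0851
grip_force: 0.0
```

```bash
cat > disc.py <<'E'
from h import *
def discs(s,st,zs):
    H,S,V=cv2.split(cv2.cvtColor(s["image"],cv2.COLOR_BGR2HSV))
    m=(((H>98)&(H<122))&(S>140)&(V>90)).astype(np.uint8)
    cs,_=cv2.findContours(m,cv2.RETR_EXTERNAL,cv2.CHAIN_APPROX_NONE)
    for c in cs:
        if cv2.contourArea(c)>150:
            f=np.zeros_like(m);cv2.drawContours(f,[c],-1,1,-1);f*=((S<70)&(V>120)).astype(np.uint8)
            M=cv2.moments(f,True)
            if M["m00"]: p=(M["m10"]/M["m00"],M["m01"]/M["m00"]);print(cv2.boundingRect(c),np.round(p),M["m00"],[toworld(s,p,z,st).round(4) for z in zs])
E
python3 - <<'E'
from disc import *
st=get_state(); s=cams.snapshot("wrist"); print(st["tcp_pos"])
discs(s,st,(.044,.062))
discs(cams.snapshot("top"),None,(.044,.062))
E
```

```text
[0.60702521 0.17182722 0.12307902]
(284, 221, 71, 69) [319. 258.] 597.0 [array([0.602 , 0.1698, 0.044 ]), array([0.609 , 0.1699, 0.062 ])]
(6, 209, 108, 98) [ 55. 262.] 1207.0 [array([0.5984, 0.3427, 0.044 ]), array([0.6057, 0.3287, 0.062 ])]
(252, 160, 21, 22) [263. 170.] 65.0 [array([0.603 , 0.1705, 0.044 ]), array([0.5978, 0.1693, 0.062 ])]
(167, 150, 44, 44) [189. 174.] 356.0 [array([0.5903, 0.3212, 0.044 ]), array([0.5853, 0.3175, 0.062 ])]
```

>>> drive_tool(deltas=[[[1,-0.04,0.02,0.3,0],[1,-0.04,0.02,0.5,0],[1,-0.04,0.02,0.7,0],[1,-0.04,0.02,0.7,0],[1,-0.04,0.02,0.7,0]]])

```text
clock: 26.3
tcp_pos: [0.6028, 0.1679, 0.0526]
eef_rot: [1.0, 0.001, -0.001, 0.0]
ft_force: [-0.6, 0.5, 0.7]
opening: 0.0852
grip_force: 0.0
```

>>> drive_tool(deltas=[[[1,0,0,0.2,0],[1,0,0,0.43,0],[1,0,0,0.43,0],[1,0,0,0.43,0],[1,0,0,0.43,0]]])

```text
clock: 26.72
tcp_pos: [0.6048, 0.1679, 0.0122]
eef_rot: [1.0, 0.0, 0.001, -0.001]
ft_force: [-1.1, -0.3, 0.1]
opening: 0.0853
grip_force: 0.0
```

>>> drive_tool(deltas=[[[0,0,0,0,0],[0,0,0,0,0],[0,0,0,0,0],[0,0,0,0,0],[0,0,0,0,0],[0,0,0,0,0],[0,0,0,0,0],[0,0,0,0,0]]])

```text
clock: 27.38
tcp_pos: [0.6045, 0.1676, 0.0117]
eef_rot: [1.0, -0.0, 0.001, -0.0]
ft_force: [-1.0, 0.3, 6.3]
opening: 0.0449
grip_force: 61.5
```

>>> drive_tool(deltas=[[[0,0,0,-0.3,0],[0,0,0,-0.6,0],[0,0,0,-1,0],[0,0,0,-1,0],[0,0,0,-1,0],[0,0,0,-1,0]]])

```text
clock: 27.88
tcp_pos: [0.6029, 0.1664, 0.1097]
eef_rot: [1.0, -0.0, -0.001, 0.0]
ft_force: [1.3, 0.1, -2.1]
opening: 0.0444
grip_force: 61.8
```

>>> drive_tool(deltas=[[[0,0.02,-0.3,0,0],[0,0.02,-0.6,0,0],[0,0.02,-0.9,0,0],[0,0.02,-0.9,0,0],[0,0.02,-0.9,0,0],[0,0.02,-0.9,0,0]]])

```text
clock: 28.38
tcp_pos: [0.6045, 0.2559, 0.1082]
eef_rot: [1.0, 0.0, -0.002, 0.001]
ft_force: [0.5, -1.2, -1.3]
opening: 0.0445
grip_force: 62.0
```

>>> drive_tool(deltas=[[[0,0.02,-0.3,0,0],[0,0.02,-0.6,0,0],[0,0.02,-0.69,0,0],[0,0.02,-0.69,0.1,0],[0,0.02,-0.69,0.1,0],[0,0.02,-0.69,0.1,0],[0,0.02,-0.69,0.1,0]]])

```text
clock: 28.97
tcp_pos: [0.6082, 0.3229, 0.0994]
eef_rot: [1.0, -0.002, -0.0, 0.001]
ft_force: [0.0, 0.2, -1.5]
opening: 0.0446
grip_force: 62.2
```

```bash
python3 - <<'E'
from disc import *
st=get_state(); s=cams.snapshot("wrist"); print(st["tcp_pos"]); cv2.imwrite("pics/w6.png",s["image"])
for n,z in [("narrow_blue_center",st["tcp_pos"][2]+.012),("wide_blue_center",.037)]:
  for d in nets.tip_of("wrist",n)[:2]: print(n,d,toworld(s,d["position"],z,st).round(4))
E
```

```text
[0.6081974  0.32285789 0.09937131]
narrow_blue_center {'position': [317.4, 329.2], 'conf': 0.92} [0.6075 0.3217 0.1114]
wide_blue_center {'position': [303.9, 263.5], 'conf': 0.94} [0.6059 0.3295 0.037 ]
wide_blue_center {'position': [182.9, 437.8], 'conf': 0.71} [0.4702 0.4191 0.037 ]
```

View pics/w6.png

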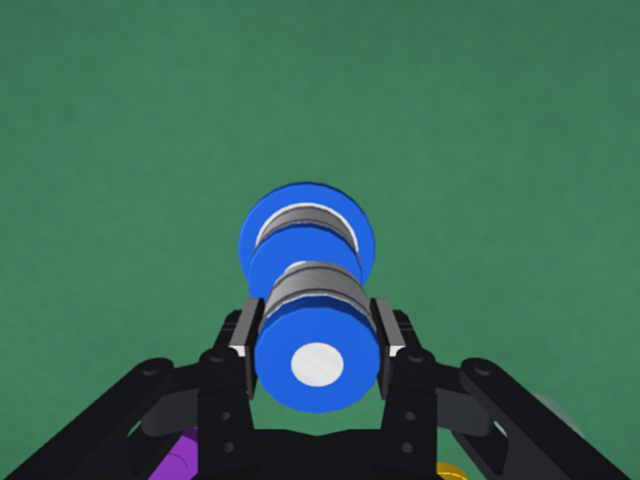

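The narrow blue tier hangs about 7 mm too low in y over the wide one, so I correct by 6.5 mm, then place and release.

>>> drive_tool(deltas=[[[0,-0.01,-0.065,0,0],[0,-0.01,-0.065,0.1,0],[0,-0.01,-0.065,0.2,0],[0,-0.01,-0.065,0.25,0],[0,-0.01,-0.065,0.25,0],[0,-0.01,-0.065,0.25,0],[0,-0.01,-0.065,0.25,0]]])

```text
clock: 29.7
tcp_pos: [0.6064, 0.3322, 0.0746]
eef_rot: [1.0, -0.0, -0.0, 0.0]
ft_force: [-0.2, -0.5, -1.7]
opening: 0.0446
grip_force: 62.4
```

>>> drive_tool(deltas=[[[1,0,0,0,0],[1,0,0,0,0],[1,0,0,0,0],[1,0,0,0,0],[1,0,0,0,0],[1,0,0,0,0],[1,0,0,0,0],[1,0,0,0,0]]])

```text
clock: 30.37
tcp_pos: [0.6067, 0.3325, 0.0754]
eef_rot: [1.0, -0.0, 0.0, 0.0]
ft_force: [-0.9, -0.1, 0.6]
opening: 0.0856
grip_force: 0.0
```

>>> drive_tool(deltas=[[[1,0,0,-0.2,0],[1,0,0,-0.5,0],[1,0,0,-1,0],[1,0,0,-1,0],[1,0,0,-1,0],[1,0,0,-1,0]]])

```text
clock: 30.87
tcp_pos: [0.6067, 0.3326, 0.1759]
eef_rot: [1.0, -0.0, 0.001, -0.0]
ft_force: [-0.5, -0.5, -1.5]
opening: 0.0851
grip_force: 0.0
```

>>> drive_tool(deltas=[[[1,-0.5,1,-0.5,0],[1,-0.5,1,-0.5,0],[1,-0.5,1,-0.5,0],[1,-0.5,1,-0.5,0],[1,-0.5,1,-0.5,0],[1,-0.5,1,-0.5,0]]])

```text
clock: 31.37
tcp_pos: [0.556, 0.2326, 0.224]
eef_rot: [1.0, -0.0, -0.001, 0.0]
ft_force: [-0.4, 1.1, -0.1]
opening: 0.0853
grip_force: 0.0
```

>>> drive_tool(deltas=[[[1,-0.5,1,0,0],[1,-0.5,1,0,0],[1,-0.5,1,0,0],[1,-0.5,1,0,0],[1,-0.5,1,0,0],[1,-0.5,1,0,0],[1,-0.5,1,0,0]]])

```text
clock: 31.95
tcp_pos: [0.5069, 0.1347, 0.2248]
eef_rot: [1.0, 0.001, -0.0, -0.001]
ft_force: [0.3, 0.2, 0.8]
opening: 0.0851
grip_force: 0.0
```

```bash
python3 - <<'E'
from disc import *
print(get_state()["tcp_pos"])
a=cams.snapshot("top"); b=cams.snapshot("scene")
for c,s in (("top",a),("scene",b)):
  for n,z in [("wide_red_center",.037),("narrow_red_center",.084),("wide_blue_center",.037),("narrow_blue_center",.084),("case",0),("carabiner",0),("grip_ring",0),("jar",0)]:
    for d in nets.tip_of(c,n)[:1]: print(c,n,round(d["conf"],2),np.round(d["position"]),toworld(s,d["position"],z).round(4))
i=b["image"]
cv2.imwrite("pics/fin.png",np.vstack([cv2.resize(a["image"][100:340,60:540],(720,360)),np.hstack([cv2.resize(i[150:250,140:290],(360,240)),cv2.resize(i[270:390,270:450],(360,240))])]))
E
```

```text
[0.50688008 0.13468722 0.22479439]
top wide_red_center 0.86 [490. 178.] [ 0.6059 -0.3075  0.037 ]
top narrow_red_center 0.97 [501. 167.] [ 0.6144 -0.3143  0.084 ]
top wide_blue_center 0.93 [184. 168.] [0.6051 0.3333 0.037 ]
top narrow_blue_center 0.77 [179. 161.] [0.6039 0.3357 0.084 ]
top case 0.65 [347. 166.] [ 0.63   -0.0064  0.    ]
top carabiner 0.91 [422. 259.] [ 0.4337 -0.1688  0.    ]
top grip_ring 0.66 [488. 249.] [ 0.4598 -0.3116  0.    ]
top jar 0.91 [274. 249.] [0.4466 0.144  0.    ]
scene wide_red_center 0.93 [188. 201.] [ 0.613 -0.303  0.037]
scene narrow_red_center 0.9 [183. 180.] [ 0.6044 -0.3309  0.084 ]
scene wide_blue_center 0.93 [448. 332.] [0.472  0.4343 0.037 ]
scene narrow_blue_center 0.94 [355. 314.] [0.6076 0.3294 0.084 ]
scene case 0.58 [243. 264.] [ 0.6255 -0.0155  0.    ]
scene carabiner 0.57 [274. 215.] [ 0.4422 -0.1536  0.    ]
scene grip_ring 0.59 [238. 194.] [ 0.4552 -0.312   0.    ]
scene jar 0.85 [345. 268.] [0.4527 0.1406 0.    ]
```

View pics/fin.png

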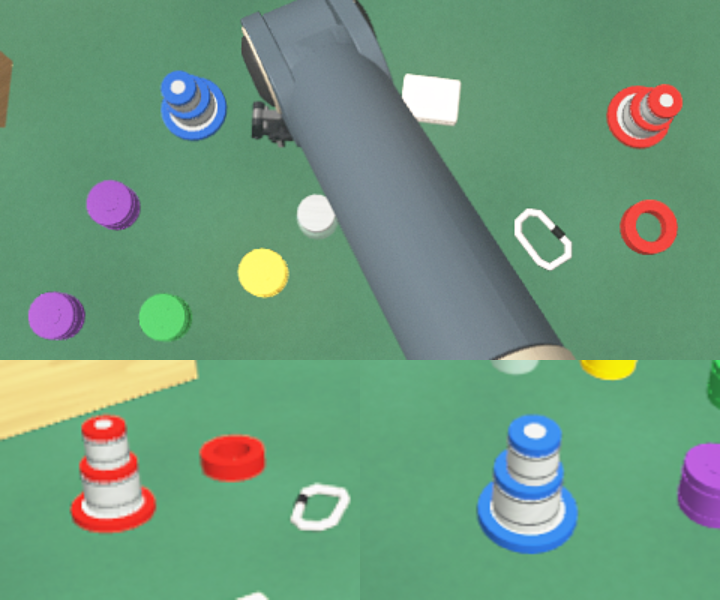

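Both stacks stand upright and centred, the four items to leave alone have not moved, and the gripper is clear. I hand the job in.

```bash
python3 -c "
from plant import finish_job
print(finish_job())"
```

```text
the job is handed in; nothing more can be done
None
```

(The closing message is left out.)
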